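# Put the spilled nuts back in the drawer tray

### The job

Put the four loose nuts from the cardboard back in the black drawer tray, each lying flat in its own compartment with its collar or crown upwards. The medium lock nut goes in the back row, between the large and the small lock nut that are still there; each of the three castle nuts goes in the front row (the side with the wire pull), directly in front of the lock nut of its own size. Leave those two lock nuts in their compartments, and do not disturb the wrench, the screwdriver or the tin.

Things in the scene. Friction and masses are not known exactly. Their poses are not given: they have to be found in the camera images.
- tray: Black drawer tray fixed to the bench, 200 (x) x 300 (y) x 10 mm, wire pull on its front edge (-x, robot side; turned up to 26 degrees). Six square compartments 78 mm wide, 7 mm deep, grey-lined (floor 3 mm, ribs 10 mm above the bench), 100 mm between centres: front row x = -50 mm, back row x = +50 mm, columns y = -100, 0, +100 mm. Origin: centre of its underside.
- lock_nut_large: Large nylon-insert lock nut: bright steel hexagon 55 mm across flats (63.5 across corners), 36 mm tall in all: 26 mm of hexagon, then a narrower round collar with a white plastic ring round the bore. 410 g. Sits loose in the back row of the tray, in one of the two end compartments, and stays there. Origin: centre of its underside, z up; flats face +y and -y (and every 60 degrees).
- lock_nut_small: Small nylon-insert lock nut: bright steel hexagon 30 mm across flats (34.6 across corners), 20 mm tall in all: 14 mm of hexagon, then a narrower round collar with a white plastic ring round the bore. 70 g. Sits loose in the back row of the tray, in the other end compartment, and stays there. Origin: centre of its underside, z up; flats face +y and -y (and every 60 degrees).
- lock_nut_medium: Medium nylon-insert lock nut: bright steel hexagon 41 mm across flats (47.3 across corners), 27 mm tall in all: 19 mm of hexagon, then a narrower round collar with a white plastic ring round the bore. 180 g. Loose on the 3 mm cardboard, upright, at least 95 mm from the next nut. Origin: centre of its underside, z up; flats face +y and -y (and every 60 degrees).
- castle_nut_small: Small castle nut: bright steel hexagon 30 mm across flats (34.6 across corners), 22 mm tall in all: 16 mm of hexagon, then a round crown 28 mm across, cut by six slots. No white ring. 75 g. Loose on the 3 mm cardboard, upright, at least 95 mm from the next nut. Origin: centre of its underside, z up; flats face +y and -y (and every 60 degrees).
- castle_nut_medium: Medium castle nut: bright steel hexagon 41 mm across flats (47.3 across corners), 30 mm tall in all: 22 mm of hexagon, then a round crown 38 mm across, cut by six slots. No white ring. 190 g. Loose on the 3 mm cardboard, upright, at least 95 mm from the next nut. Origin: centre of its underside, z up; flats face +y and -y (and every 60 degrees).
- castle_nut_large: Large castle nut: bright steel hexagon 55 mm across flats (63.5 across corners), 38 mm tall in all: 29 mm of hexagon, then a round crown 50 mm across, cut by six slots. No white ring. 430 g. Loose on the 3 mm cardboard, upright, at least 95 mm from the next nut. Origin: centre of its underside, z up; flats face +y and -y (and every 60 degrees).
- wrench: Steel wrench, 200 mm long, lying on the bench beyond the work; origin under its middle, x along it. Bystander.
- screwdriver: Screwdriver with a black handle, 160 mm long, lying on the bench beyond the work; origin under its middle, x along it. Bystander.
- grease_tin: Closed tin with a blue label, 74 mm across, 90 mm tall, standing on the bench beyond the work; origin at the centre of its underside. Bystander.
Not all that is in view belongs to the job. Leave any green or red look-alike of the castle_nut_large alone.

How it is judged:
At the end, for the whole second after the job is handed in: All six nuts at rest, flat on their compartment floors (4 mm, 0.1 rad), collar or crown up, within 30 mm of its centre each way: medium lock nut mid back row, large and small lock nuts still in place (35 mm), each castle nut in front of the lock nut of its size (z of lock_nut_large in the frame of tray between -0.001 and 0.007 m and angle between each of lock_nut_large, lock_nut_small, lock_nut_medium, castle_nut_large, castle_nut_small, castle_nut_medium's own z axis and vertical below 0.1 rad and linear speed of each of lock_nut_large, lock_nut_small, lock_nut_medium, castle_nut_large, castle_nut_small, castle_nut_medium below 0.02 m/s and angular speed of each of lock_nut_large, lock_nut_small, lock_nut_medium, castle_nut_large, castle_nut_small, castle_nut_medium below 0.1 rad/s and z of lock_nut_small in the frame of tray between -0.001 and 0.007 m and z of lock_nut_medium in the frame of tray between -0.001 and 0.007 m and z of castle_nut_large in the frame of tray between -0.001 and 0.007 m and z of castle_nut_small in the frame of tray between -0.001 and 0.007 m and z of castle_nut_medium in the frame of tray between -0.001 and 0.007 m and x of lock_nut_medium in the frame of tray between 0.02 and 0.08 m and y of lock_nut_medium in the frame of tray between -0.03 and 0.03 m and x of castle_nut_medium in the frame of tray between -0.08 and -0.02 m and y of castle_nut_medium in the frame of tray between -0.03 and 0.03 m and ((x of lock_nut_large in the frame of tray between 0.02 and 0.08 m and y of lock_nut_large in the frame of tray between 0.07 and 0.13 m and x of lock_nut_small in the frame of tray between 0.02 and 0.08 m and y of lock_nut_small in the frame of tray between -0.13 and -0.07 m and x of castle_nut_large in the frame of tray between -0.08 and -0.02 m and y of castle_nut_large in the frame of tray between 0.07 and 0.13 m and x of castle_nut_small in the frame of tray between -0.08 and -0.02 m and y of castle_nut_small in the frame of tray between -0.13 and -0.07 m) or (x of lock_nut_large in the frame of tray between 0.02 and 0.08 m and y of lock_nut_large in the frame of tray between -0.13 and -0.07 m and x of lock_nut_small in the frame of tray between 0.02 and 0.08 m and y of lock_nut_small in the frame of tray between 0.07 and 0.13 m and x of castle_nut_large in the frame of tray between -0.08 and -0.02 m and y of castle_nut_large in the frame of tray between -0.13 and -0.07 m and x of castle_nut_small in the frame of tray between -0.08 and -0.02 m and y of castle_nut_small in the frame of tray between 0.07 and 0.13 m)) and distance of each of lock_nut_large, lock_nut_small from where it was at the start of the episode below 0.035 m); the robot touches nothing.
It fails at once if the wrench is disturbed (moved more than 30 mm) (distance of wrench from where it was at the start of the episode above 0.03 m).
It fails at once if the screwdriver is disturbed (moved more than 30 mm) (distance of screwdriver from where it was at the start of the episode above 0.03 m).
It fails at once if the tin is disturbed (moved more than 30 mm) (distance of grease_tin from where it was at the start of the episode above 0.03 m).
It also fails if it takes over 112 s, if anything falls off the work surface, if the arm or the gripper's body presses on something with over 40 N, if the wrist force passes 120 N, or if a joint passes its speed limit or range.

### The arm

A 7-joint arm with a two-finger parallel gripper is mounted at the origin on the work surface. World frame = base frame: x ahead of the robot, y to its left, z up, the work surface at z = 0. Lengths are in m, angles in rad, forces in N, time in s.
With the tool pointing down it reaches from about 0.35 to 0.9 m from the base axis. Payload 8.1 kg.
Tool frame: the origin (TCP) lies midway between the tips of the shut fingers; the grasp point (between the pads) lies 19 mm behind it; z points along the fingers, y is the direction in which the jaws open and shut (so a half turn about z gives the same grasp; the last joint's range is limited). The gripper opens to 92 mm and grips with 3 to 60 N. Pads are 19 mm wide; open, the fingers measure 130 mm over their backs; the gripper's body (75 mm by 190 mm) begins 47 mm behind the grasp point.
Start: joints at [1.097, 0.434, 0.025, 1.573, -0.012, 1.134, -0.075], TCP at [0.226, -0.583, 0.227] pointing down, gripper open.
Joint ranges: [-2.62, 2.62], [-0.44, 2.09], [-1.27, 1.32], [0.08, 2.57], [-1.32, 4.46], [0.12, 2], [-2.74, 2.74]. Speed limits (rad/s): [2.22, 2.22, 3.01, 3.01, 3.14, 3.14, 3.14].

### API

Orientations are given as a rotation vector (axis times angle).
In Python, from cell import robot gives the robot as it stands.
- The arm moves only by the tool drive_tool, never from a script. Its argument "targets" is a list of rows, each a list of 3 entries, a list of its own where there are three numbers: the shift along the tool's x, y, z as a fraction of full scale, then the turn about the tool's z as a fraction of full scale, then the opening, from 0 (shut) to 1 (fully open). A call has 1 to 8 rows; each row is the pose to reach, as a shift and turn from the pose commanded when the call began, along the tool's axes at that moment, turning the shorter way round; what a row does not reach only later rows make up. Full scale, the value 1, is 12 cm for a shift and 360 degrees for a turn. A row lasts 1/12 s, in which the tool goes at most 41.7 mm and 7.16 degrees, less where a joint would pass 70% of its speed; a pose out of reach is approached as far as the arm can. A call with a number of a shift or a turn outside -1 to 1 is refused whole. A call with a gripper value outside its range is refused whole. The fingers move at their own pace and stop on an object; "newtons" is the grip in N (left out, the last holds). Time passes only in rows, so rows that repeat a pose let the fingers close. It gives the time, the measured TCP pose, the force and the opening at its end, in the units of the state.
- robot.get_obs(): the state, without advancing time (a new reading comes with each control period).
- robot.snapshot(name): name is "side" or "top"; returns (picture, depth): 420x560x3 uint8, red, green, blue; 420x560 float32, m along the optical axis (not along the pixel's ray), 0 where there is no reading.
- robot.camera_info(name): a dict with "fov_y" (degrees; the focal length in pixels is half the picture's height over the tangent of half this angle, whatever the lens; pixels are square), "cx", "cy" (the principal point, pixels), "rvec" (rotation vector, rad) and "tvec" (3), from world to camera coordinates, as OpenCV has them. Camera axes: x right, y down, z forward; pixel columns grow to the right and rows downward; lengths in m; the calibration is good to about 2 mm. A picture is of the moment at which its call begins. camera_info takes no time and is no camera call.
- robot.sign_off(): hands the job in, once; it reports no verdict.
The state is a dict: "clock": time; "joint_pos": joint angles; "qvel": joint speeds; "tau": joint torques, N m; "position": TCP position; "tcp_rot": TCP orientation; "force": force on the tool from outside, world axes, zero at the start; "torque": the same for the moment, N m; "finger_gap": opening from 0.0 (shut) to 1.0 (fully open).
Only numpy, scipy, OpenCV 4.12 (cv2) and the standard library are available. Lean on these libraries where they do the work, as an engineer would, in place of code of your own. Each camera call takes 0.05 s, during which the arm holds its last target. There are 200 camera calls.

## Working session

There is one attempt and no reset: what is moved stays moved. The work goes in short steps, Python scripts to look and compute and a tool call to move; the robot and the scene stay as the last step left them, time stands still between calls to the robot, and variables do not carry over. Pictures are saved under pics/ and viewed, about 12 in all and at most 16, crops included, and the job is handed in when it is done.

Besides the shell and the picture viewer there is one more tool, called after "Request:" as name(argument=value, ...) on one line, values as JSON. drive_tool: Moves the arm, as the interface text tells. Its arguments: {"type":"object","properties":{"targets":{"type":"array","items":{"type":"array"}},"newtons":{"type":"number"}},"required":["targets"]}

```bash
mkdir -p pics; cat > h.py <<'E'
import numpy as np, cv2
from cell import robot
def cam(n):
    i=robot.camera_info(n); f=210/np.tan(np.radians(i["fov_y"])/2)
    K=np.array([[f,0,i["cx"]],[0,f,i["cy"]],[0,0,1.]])
    return K,cv2.Rodrigues(np.array(i["rvec"],float))[0],np.array(i["tvec"],float),i
def ray(n,u,v,z):
    K,R,t,_=cam(n); c=-R.T@t; d=R.T@np.linalg.solve(K,[u,v,1.]); return c+d*(z-c[2])/d[2]
def proj(n,p):
    K,R,t,_=cam(n); q=K@(R@np.array(p,float)+t); return q[:2]/q[2]
def cloud(n,D):
    K,R,t,_=cam(n); v,u=np.mgrid[:D.shape[0],:D.shape[1]]
    P=np.stack([(u-K[0,2])/K[0,0]*D,(v-K[1,2])/K[1,1]*D,D],-1); return (P-t)@R
E
python3 - <<'E'
from h import *
for n in("top","side"):
    p,d=robot.snapshot(n); cv2.imwrite(f"pics/{n}0.png",cv2.cvtColor(p,cv2.COLOR_RGB2BGR)); np.savez(f"pics/{n}0.npz",p=p,d=d)
    i=cam(n); print(n,i[3],-i[1].T@i[2])
o=robot.get_obs(); print({k:np.round(v,3).tolist() for k,v in o.items()})
E
```

```text
top {'fov_y': 43.68637703969205, 'cx': 285.52713357518627, 'cy': 210.55830040333717, 'rvec': array([ 2.11709476, -2.13183509,  0.2233929 ]), 'tvec': array([0.07234108, 0.58685821, 1.0481151 ])} [0.37214467 0.08398408 1.14133083]
side {'fov_y': 48.97154994246164, 'cx': 279.7932318998887, 'cy': 205.01812984556963, 'rvec': array([ 2.3591917 , -0.67548224,  0.22751703]), 'tvec': array([-0.48341858,  0.30309868,  0.83312455])} [ 0.26137139 -0.52008149  0.82514186]
{'clock': 0.1, 'joint_pos': [1.097, 0.435, 0.025, 1.574, -0.012, 1.134, -0.075], 'qvel': [-0.0, -0.003, 0.001, -0.003, 0.002, -0.0, -0.001], 'tau': [0.002, -66.913, 0.988, -31.515, -0.06, 0.037, 0.0], 'position': [0.226, -0.582, 0.226], 'tcp_rot': [-3.086, -0.579, 0.001], 'force': [-1.076, -0.257, -0.465], 'torque': [0.001, 0.027, 0.03], 'finger_gap': 0.996}
```

View pics/top0.png

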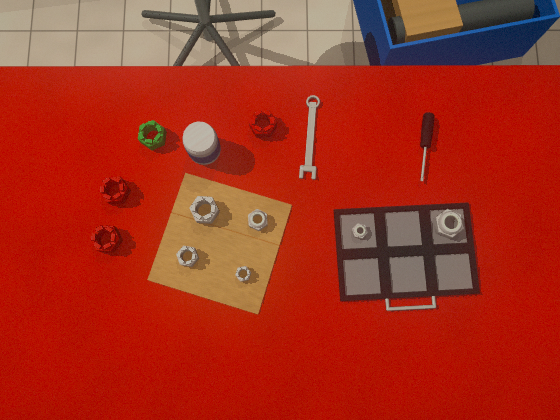

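View pics/side0.png

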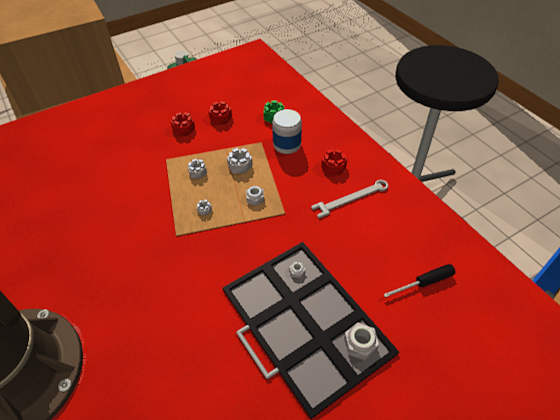

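Top view: the large castle nut is at (204,209), the medium at (187,257) and the small at (243,274). The medium lock nut, with a white ring, is at (257,219). In the tray are the small lock nut at (360,231) and the large one at (450,224). The look-alikes are green (151,133) and red (114,190), (105,239), (264,124), all off the cardboard. So the castle nuts go front-left (small), front-middle and front-right (large). Next I'll measure positions and yaw.

```bash
cat > meas.py <<'E'
from h import *
# name: pixel, across flats, hex height, z of base
N={'CL':((204,209),.055,.029),'LM':((257,219),.041,.019),'CM':((187,257),.041,.022),'CS':((243,274),.030,.016),'LL':((450,224),.055,.026),'LS':((360,231),.030,.014)}
def nuts(p,d):
    W=cloud("top",d); hsv=cv2.cvtColor(p,cv2.COLOR_RGB2HSV); out={}
    for k,((u,v),af,h) in N.items():
        s=slice(v-26,v+27),slice(u-26,u+27)
        w=W[s]; m=(w[...,2]>.003+.5*h)&(d[s]>0)&(w[...,2]<.06)
        n,l,st,c=cv2.connectedComponentsWithStats(m.astype(np.uint8)); i=1+np.argmax(st[1:,4]); m=l==i
        vv,uu=np.nonzero(m); q=np.array([ray("top",a+u-26,b+v-26,.003+h)[:2] for a,b in zip(uu,vv)])
        cen=cv2.minEnclosingCircle(q.astype(np.float32)*1000); 
        a=np.radians(np.arange(0,60,2)); 
        wid=[np.mean([np.ptp(q@[np.cos(t+j*np.pi/3),np.sin(t+j*np.pi/3)]) for j in range(3)]) for t in a]
        hull=cv2.convexHull(q.astype(np.float32)); M=cv2.moments(hull); cm=np.array([M['m10'],M['m01']])/M['m00']
        ph=np.angle(-(np.array(wid)*np.exp(6j*a)).sum())/6   # direction of flat normal
        out[k]=cm; print(k,'hullc',cm.round(4),'circ',np.round(cen[0],1),'R',round(cen[1],1),'corner/2',round(af/1.732*1000,1),'flatdir',round(np.degrees(ph)%60,1),'wid',np.round([min(wid),max(wid)],4),'ztop',np.round(np.percentile(w[m][:,2],90),4))
    return out
if __name__=="__main__":
    z=np.load('pics/top0.npz'); p,d=z['p'],z['d']; nuts(p,d)
    hsv=cv2.cvtColor(p,cv2.COLOR_RGB2HSV)
    dark=((hsv[...,2]<70)).astype(np.uint8); dark[:190]=0; dark[:, :320]=0
    W=cloud("top",d)
    g=((hsv[...,1]<60)&(hsv[...,2]>70)&(hsv[...,2]<180)).astype(np.uint8); g[:200]=0; g[:,:330]=0; g[298:]=0
    g=cv2.morphologyEx(g,cv2.MORPH_OPEN,np.ones((3,3)))
    cs,_=cv2.findContours(g,cv2.RETR_EXTERNAL,cv2.CHAIN_APPROX_NONE); C=[]
    for c in cs:
        if cv2.contourArea(c)<600: continue
        q=np.array([ray("top",*x[0],.003)[:2] for x in c]).astype(np.float32)*1000; r=cv2.minAreaRect(q); print('comp',np.round(r[0],1),np.round(r[1],1),round(r[2],1))
    cs,_=cv2.findContours(dark,cv2.RETR_EXTERNAL,cv2.CHAIN_APPROX_NONE); c=max(cs,key=cv2.contourArea)
    q=np.array([ray("top",*x[0],.01)[:2] for x in c]).astype(np.float32)*1000; r=cv2.minAreaRect(q);print('tray',r, 'z bench',np.median(W[320:360,330:450,2]),'floor',W[270:280,400:415,2].mean())
    cv2.imwrite('pics/crop1.png',cv2.cvtColor(cv2.resize(p[190:300,150:295],None,fx=5,fy=5,interpolation=cv2.INTER_CUBIC),cv2.COLOR_RGB2BGR))
E
python3 meas.py
```

```text
CL hullc [0.5972 0.2443] circ [596.9 244.8] R 32.2 corner/2 31.8 flatdir 56.0 wid [0.0564 0.0632] ztop 0.042
LM hullc [0.5759 0.1291] circ [576.7 129. ] R 23.0 corner/2 23.7 flatdir 34.7 wid [0.0415 0.0452] ztop 0.031
CM hullc [0.4976 0.2789] circ [498.1 278.7] R 23.9 corner/2 23.7 flatdir 51.8 wid [0.0422 0.0471] ztop 0.0339
CS hullc [0.4595 0.1603] circ [459.3 160.1] R 16.7 corner/2 17.3 flatdir 12.4 wid [0.0297 0.0326] ztop 0.027
LL hullc [ 0.5634 -0.2849] circ [ 563.9 -284.9] R 32.4 corner/2 31.8 flatdir 36.3 wid [0.0578 0.0633] ztop 0.0401
LS hullc [ 0.5076 -0.1048] circ [515.2 -96.2] R 56.7 corner/2 17.3 flatdir 9.7 wid [0.0817 0.0867] ztop 0.0135
comp [452.4 -97.2] [75.  72.6] 2.4
comp [ 457. -196.] [76.4 75.5] 2.5
comp [ 461.7 -295.6] [75.  74.4] 3.1
comp [552.2 -92.3] [74.8 72.7] 2.4
comp [ 556.5 -191.1] [75.8 75. ] 2.6Traceback (most recent call last):
  File "meas.py", line 30, in <module>
    q=np.array([ray("top",*x[0],.01)[:2] for x in c]).astype(np.float32)*1000; r=cv2.minAreaRect(q);print('tray',r, 'z bench',np.median(W[320:360,330:450,2]),'floor',W[270:280,400:415,2].mean())
                ~~~^^^^^^^^^^^^^^^^^
  File "h.py", line 8, in ray
    K,R,t,_=cam(n); c=-R.T@t; d=R.T@np.linalg.solve(K,[u,v,1.]); return c+d*(z-c[2])/d[2]
            ~~~^^^
  File "h.py", line 4, in cam
    i=robot.camera_info(n); f=210/np.tan(np.radians(i["fov_y"])/2)
ValueError: time passes only in moves, steps and waits
```

```bash
sed -i 's/^def cam/import functools\n@functools.lru_cache(None)\ndef cam/' h.py
python3 - <<'E'
import cv2,numpy as np
p=np.load('pics/top0.npz')['p']
cv2.imwrite('pics/crop1.png',cv2.cvtColor(cv2.resize(p[190:300,150:295],None,fx=5,fy=5,interpolation=cv2.INTER_CUBIC),cv2.COLOR_RGB2BGR))
E
cat > go.py <<'E'
# go.py x y z jawdeg : shift to target in tool axes (fraction) and turn; jaw = world direction of tool y, deg
import sys
from h import *
from scipy.spatial.transform import Rotation as Rn
def rel(x,y,z,jaw):
    o=robot.get_obs(); R=Rn.from_rotvec(o["tcp_rot"]); s=R.inv().apply(np.array([x,y,z])-o["position"])/.12
    ty=R.apply([0,1,0]); cur=np.degrees(np.arctan2(ty[1],ty[0])); d=-((jaw-cur+90)%180-90)   # tool z down
    print('t',round(o["clock"],2),'pos',np.round(o["position"],4),'jaw',round(cur,1),'j7',round(o["joint_pos"][6],2),'gap',round(o["finger_gap"],3),'F',np.round(o["force"],1),'tz',R.apply([0,0,1]).round(3))
    print('shift',s.round(3),'turn',round(d/360,4),'deg',round(d,1),'rows turn',round(abs(d)/7.16,1))
if __name__=="__main__": rel(*map(float,sys.argv[1:]))
E
python3 go.py 0.5972 0.2443 0.15 56
```

```text
t 0.1 pos [ 0.2263 -0.5821  0.2261] jaw -68.8 j7 -0.08 gap 0.996 F [-1.1 -0.3 -0.5] tz [-0.001  0.001 -1.   ]
shift [ 5.376 -5.298  0.64 ] turn 0.1534 deg 55.2 rows turn 7.7
```

View pics/crop1.png

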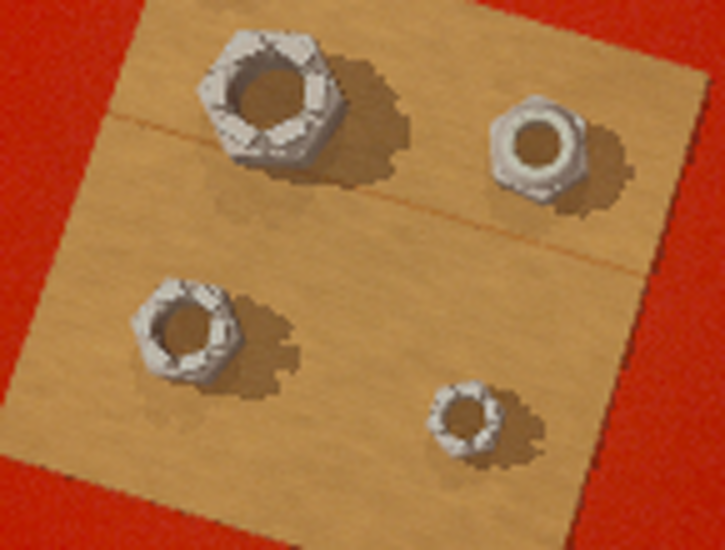

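The crop confirms the choice: the large castle nut is at upper left, the medium castle at lower left and the small castle at lower right. The white-ringed medium lock nut is at upper right. I'm starting with the large castle nut, with the jaw at 116° to stay clear of the tin.

Request:
drive_tool(targets=[[[0.9, -0.88, 0], 0, 0.82], [[0.9, -0.88, 0], 0, 0.82], [[0.9, -0.88, 0], 0, 0.82], [[0.9, -0.88, 0], 0, 0.82], [[0.9, -0.88, 0], 0, 0.82]], newtons=30)

```text
clock: 0.52
position: [0.2922, -0.4391, 0.2266]
tcp_rot: [-3.083, -0.59, -0.002]
force: [0.0, 0.4, -0.5]
finger_gap: 0.821
```

Request:
drive_tool(targets=[[[0.9, -0.88, 0], 0, 0.82], [[0.9, -0.88, 0], 0, 0.82], [[0.9, -0.88, 0], 0, 0.82], [[0.9, -0.88, 0], 0, 0.82], [[0.9, -0.88, 0], 0, 0.82]])

```text
clock: 0.93
position: [0.3538, -0.3022, 0.2268]
tcp_rot: [-3.084, -0.59, -0.002]
force: [0.3, 0.1, -0.7]
finger_gap: 0.82
```

Request:
drive_tool(targets=[[[0.9, -0.88, 0], 0, 0.82], [[0.9, -0.88, 0], 0, 0.82], [[0.9, -0.88, 0], 0, 0.82], [[0.9, -0.88, 0], 0, 0.82], [[0.9, -0.88, 0], 0, 0.82]])

```text
clock: 1.35
position: [0.416, -0.1651, 0.2269]
tcp_rot: [-3.084, -0.59, -0.002]
force: [-0.3, -0.6, -0.4]
finger_gap: 0.818
```

Request:
drive_tool(targets=[[[0.9, -0.88, 0], 0, 0.82], [[0.9, -0.88, 0], 0, 0.82], [[0.9, -0.88, 0], 0, 0.82], [[0.9, -0.88, 0], 0, 0.82], [[0.9, -0.88, 0], 0, 0.82]])

```text
clock: 1.77
position: [0.4782, -0.0274, 0.2268]
tcp_rot: [-3.084, -0.589, -0.003]
force: [0.5, -0.9, 0.6]
finger_gap: 0.827
```

Request:
drive_tool(targets=[[[0.9, -0.88, 0], 0, 0.82], [[0.9, -0.88, 0], 0, 0.82], [[0.9, -0.88, 0], 0, 0.82], [[0.9, -0.88, 0], 0, 0.82], [[0.9, -0.88, 0], 0, 0.82]])

```text
clock: 2.18
position: [0.5401, 0.11, 0.2264]
tcp_rot: [-3.083, -0.587, -0.002]
force: [0.5, 0.1, 0.5]
finger_gap: 0.818
```

Accurate. Now I'll compute the rest.

```bash
python3 go.py 0.5972 0.2443 0.10 116; python3 -c "
from h import *
z=np.load('pics/top0.npz');W=cloud('top',z['d']);m=(W[...,2]>.075)&(W[...,2]<.11);m[:100]=0;m[180:]=0;print('tin',W[m].min(0),W[m].max(0))"
```

```text
t 2.18 pos [0.5401 0.11   0.2264] jaw -68.4 j7 -1.63 gap 0.818 F [0.5 0.1 0.5] tz [ 0.     0.003 -1.   ]
shift [ 0.852 -0.863  1.057] turn -0.0123 deg -4.4 rows turn 0.6
tin [0.70392167 0.21415413 0.07506284] [0.77571319 0.28389066 0.09567043]
```

Request:
drive_tool(targets=[[[0.852, -0.863, 0.5], -0.0123, 0.82], [[0.852, -0.863, 1.0], -0.0123, 0.82], [[0.852, -0.863, 1.0], -0.0123, 0.82], [[0.852, -0.863, 1.0], -0.0123, 0.82], [[0.852, -0.863, 1.0], -0.0123, 0.82], [[0.852, -0.863, 1.0], -0.0123, 0.82], [[0.852, -0.863, 1.0], -0.0123, 0.82]])

```text
clock: 2.77
position: [0.5961, 0.2371, 0.1049]
tcp_rot: [3.062, 0.698, -0.005]
force: [0.3, -0.3, 1.0]
finger_gap: 0.822
```

```bash
python3 go.py 0.5972 0.2443 0.014 116
```

```text
t 2.77 pos [0.5961 0.2371 0.1049] jaw -64.3 j7 -1.8 gap 0.822 F [ 0.3 -0.3  1. ] tz [-0.003 -0.002 -1.   ]
shift [ 0.037 -0.05   0.757] turn -0.0009 deg -0.3 rows turn 0.0
```

Request:
drive_tool(targets=[[[0, 0, 0], 0, 0.82], [[0, 0, 0], 0, 0.82], [[0, 0, 0], 0, 0.82]])

```text
clock: 3.02
position: [0.5972, 0.2371, 0.108]
tcp_rot: [3.063, 0.695, 0.003]
force: [-0.2, 0.4, 0.7]
finger_gap: 0.82
```

```bash
python3 go.py 0.5972 0.2443 0.014 116
```

```text
t 3.02 pos [0.5972 0.2371 0.108 ] jaw -64.4 j7 -1.81 gap 0.82 F [-0.2  0.4  0.7] tz [ 0.002 -0.    -1.   ]
shift [ 0.025 -0.055  0.783] turn -0.0012 deg -0.4 rows turn 0.1
```

Request:
drive_tool(targets=[[[0.025, -0.055, 0.2], 0, 0.82], [[0.025, -0.055, 0.3], 0, 0.82], [[0.025, -0.055, 0.35], 0, 0.82], [[0.025, -0.055, 0.35], 0, 0.82]])

```text
clock: 3.35
position: [0.5952, 0.2447, 0.0634]
tcp_rot: [3.062, 0.697, -0.004]
force: [-0.1, -0.2, -0.1]
finger_gap: 0.815
```

```bash
python3 go.py 0.5972 0.2443 0.014 116; python3 - <<'E'
from h import *
p,d=robot.snapshot("side"); cv2.imwrite("pics/s1.png",cv2.cvtColor(cv2.resize(p[90:260,120:360],None,fx=3,fy=3),cv2.COLOR_RGB2BGR))
E
```

```text
t 3.35 pos [0.5952 0.2447 0.0634] jaw -64.3 j7 -1.84 gap 0.815 F [-0.1 -0.2 -0.1] tz [-0.002 -0.002 -1.   ]
shift [0.015 0.01  0.412] turn -0.001 deg -0.3 rows turn 0.0
```

View pics/s1.png

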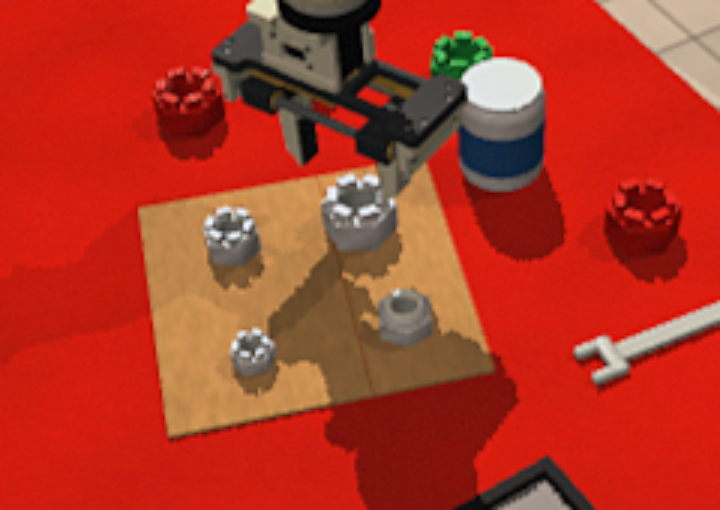

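```bash
python3 -c "
from h import *
for z in (.0634,.04): print((proj('side',(.5952,.2447,z))-[120,90])*3)
import numpy as np
j=np.radians(116)
for s in (1,-1): print((proj('side',(.5952+s*.037*np.cos(j),.2447+s*.037*np.sin(j),.0634))-[120,90])*3)"
```

```text
[347.86783482 172.49199299]
[350.35457956 193.61620946]
[311.1104885  156.31803956]
[385.49899116 189.05043998]
```

```bash
python3 - <<'E'
from h import *
T={'CL':(.5972,.2443,.041),'LM':(.5759,.1291,.030),'CM':(.4976,.2789,.033),'CS':(.4595,.1603,.025),'LL':(.5634,-.2849,.039)}
for n in ('top','side'):
    z=np.load(f'pics/{n}0.npz');W=cloud(n,z['d'])
    for k,t in T.items():
        u,v=proj(n,t); 
        m=(np.hypot(W[...,0]-t[0],W[...,1]-t[1])<.042)&(abs(W[...,2]-t[2])<.004)
        vv,uu=np.nonzero(m); q=np.array([ray(n,a,b,t[2])[:2] for a,b in zip(uu,vv)]).astype(np.float32)*1000
        c=cv2.minEnclosingCircle(q); r=cv2.minAreaRect(q)
        print(n,k,'pix',np.round([u,v],1),'bbox',uu.min(),uu.max(),vv.min(),vv.max(),'circ',np.round(c[0],1),round(c[1],1),'rect',np.round(r[0],1))
E
```

```text
top CL pix [203.1 208. ] bbox 191 214 196 219 circ [598.1 244.7] 25.8 rect [598.4 244.8]
top LM pix [257.2 218.4] bbox 248 265 210 227 circ [575.9 129.7] 19.2 rect [576.3 129.2]
top CM pix [186.2 254.9] bbox 177 195 246 264 circ [497.5 279.6] 19.4 rect [497.6 279.6]
top CS pix [242.4 272.9] bbox 236 249 266 280 circ [459.3 161. ] 15.3 rect [459.3 161.2]
top LL pix [450.2 222.3] bbox 439 461 211 233 circ [ 563.4 -284.8] 24.6 rect [ 563.  -285.7]
side CL pix [237.5 154. ] bbox 229 248 148 162 circ [597.4 239.3] 26.4 rect [597.6 240.3]
side LM pix [253.4 189.9] bbox 247 261 187 197 circ [573.4 122.9] 17.2 rect [573.9 122.7]
side CM pix [195.2 163.3] bbox 188 203 159 170 circ [496.4 274.8] 19.6 rect [496.6 275. ]
side CS pix [202.5 203.1] bbox 197 209 200 209 circ [458.  155.4] 14.5 rect [457.1 155.1]
side LL pix [360.3 333.5] bbox 348 375 325 350 circ [ 560.8 -291.6] 24.1 rect [ 561.2 -291.4]
```

Request:
drive_tool(targets=[[[0, 0.017, 0.2], 0, 0.82], [[0, 0.017, 0.35], 0, 0.82], [[0, 0.017, 0.415], 0, 0.82], [[0, 0.017, 0.415], 0, 0.82], [[0, 0.017, 0.415], 0, 0.3], [[0, 0.017, 0.415], 0, 0.3], [[0, 0.017, 0.415], 0, 0.3], [[0, 0.017, 0.415], 0, 0.3]], newtons=35)

```text
clock: 4.07
position: [0.5978, 0.2442, 0.0161]
tcp_rot: [3.063, 0.698, 0.003]
force: [-0.0, -0.9, 4.6]
finger_gap: 0.593
```

Request:
drive_tool(targets=[[[0, 0, 0], 0, 0.3], [[0, 0, 0], 0, 0.3], [[0, 0, 0], 0, 0.3]], newtons=35)

```text
clock: 4.32
position: [0.5978, 0.2442, 0.0161]
tcp_rot: [3.063, 0.697, 0.003]
force: [-0.0, -1.5, 6.5]
finger_gap: 0.592
```

Request:
drive_tool(targets=[[[0, 0, -0.3], 0, 0.3], [[0, 0, -0.6], 0, 0.3], [[0, 0, -0.8], 0, 0.3], [[0, 0, -0.8], 0, 0.3], [[0, 0, -0.8], 0, 0.3]])

```text
clock: 4.73
position: [0.5974, 0.2445, 0.1119]
tcp_rot: [-3.063, -0.698, -0.003]
force: [0.0, -0.9, -5.6]
finger_gap: 0.593
```

Request:
drive_tool(targets=[[[-0.2, 0.25, 0], 0, 0.3], [[-0.4, 0.5, 0], 0, 0.3], [[-0.6, 0.7, 0], 0, 0.3], [[-0.74, 0.89, 0], 0, 0.3], [[-0.74, 0.89, 0], 0, 0.3]])

```text
clock: 5.15
position: [0.5603, 0.1004, 0.108]
tcp_rot: [3.061, 0.685, -0.012]
force: [-0.7, -1.3, -5.1]
finger_gap: 0.596
```

Request:
drive_tool(targets=[[[-0.2, 0.25, 0], 0, 0.3], [[-0.4, 0.5, 0], 0, 0.3], [[-0.6, 0.7, 0], 0, 0.3], [[-0.74, 0.89, 0], 0, 0.3], [[-0.74, 0.89, 0], 0, 0.3]])

```text
clock: 5.57
position: [0.526, -0.0331, 0.1085]
tcp_rot: [3.063, 0.685, -0.011]
force: [-0.8, -0.2, -4.5]
finger_gap: 0.594
```

Request:
drive_tool(targets=[[[-0.2, 0.25, 0], 0, 0.3], [[-0.4, 0.5, 0], 0, 0.3], [[-0.6, 0.7, 0], 0, 0.3], [[-0.74, 0.89, 0], 0, 0.3], [[-0.74, 0.89, 0], 0, 0.3]])

```text
clock: 5.98
position: [0.4922, -0.167, 0.1089]
tcp_rot: [3.064, 0.685, -0.009]
force: [-0.9, -1.0, -4.6]
finger_gap: 0.594
```

Request:
drive_tool(targets=[[[-0.2, 0.25, 0], 0, 0.3], [[-0.4, 0.5, 0], 0, 0.3], [[-0.6, 0.7, 0], 0, 0.3], [[-0.74, 0.89, 0], 0, 0.3], [[-0.74, 0.89, 0], 0, 0.3], [[-0.74, 0.89, 0], 0, 0.3]])

```text
clock: 6.48
position: [0.4604, -0.2959, 0.1092]
tcp_rot: [-3.063, -0.691, 0.004]
force: [0.7, 1.2, -4.7]
finger_gap: 0.592
```

```bash
python3 go.py 0.461 -0.2985 0.0165 116; python3 - <<'E'
from h import *
p,d=robot.snapshot("side"); cv2.imwrite("pics/s2.png",cv2.cvtColor(p,cv2.COLOR_RGB2BGR))
E
```

```text
t 6.48 pos [ 0.4604 -0.2959  0.1092] jaw -64.6 j7 -0.85 gap 0.592 F [ 0.7  1.2 -4.7] tz [-0.003  0.001 -1.   ]
shift [-0.003  0.023  0.772] turn -0.0015 deg -0.6 rows turn 0.1
```

View pics/s2.png

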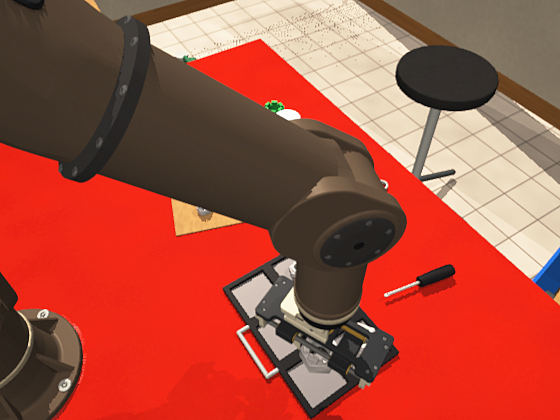

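Request:
drive_tool(targets=[[[0, 0.02, 0.3], 0, 0.3], [[0, 0.02, 0.5], 0, 0.3], [[0, 0.02, 0.65], 0, 0.3], [[0, 0.02, 0.72], 0, 0.3], [[0, 0.02, 0.75], 0, 0.3], [[0, 0.02, 0.77], 0, 0.3], [[0, 0.02, 0.77], 0, 0.3], [[0, 0.02, 0.77], 0, 0.3]])

```text
clock: 7.2
position: [0.4638, -0.2969, 0.0194]
tcp_rot: [3.062, 0.698, 0.002]
force: [0.5, 0.2, -4.1]
finger_gap: 0.598
```

```bash
python3 go.py 0.461 -0.2985 0.0165 116
```

```text
t 7.2 pos [ 0.4638 -0.2969  0.0194] jaw -64.3 j7 -0.9 gap 0.598 F [ 0.5  0.2 -4.1] tz [ 0.001 -0.001 -1.   ]
shift [-0.027  0.002  0.024] turn -0.0009 deg -0.3 rows turn 0.0
```

Request:
drive_tool(targets=[[[-0.01, 0, 0.02], 0, 0.3], [[-0.01, 0, 0.02], 0, 0.3], [[-0.01, 0, 0.02], 0, 0.74], [[-0.01, 0, 0.02], 0, 0.74], [[-0.01, 0, 0.02], 0, 0.74], [[-0.01, 0, 0.02], 0, 0.74], [[-0.01, 0, -0.3], 0, 0.74], [[-0.01, 0, -0.6], 0, 0.74]])

```text
clock: 7.87
position: [0.4605, -0.2965, 0.0901]
tcp_rot: [-3.06, -0.698, 0.005]
force: [1.3, -1.1, -0.9]
finger_gap: 0.739
```

```bash
python3 go.py 0.4970 0.277 0.1 111.8; python3 go.py 0.5748 0.1262 .1 94.7
```

```text
t 7.87 pos [ 0.4605 -0.2965  0.0901] jaw -64.3 j7 -0.85 gap 0.739 F [ 1.3 -1.1 -0.9] tz [-0.004  0.002 -1.   ]
shift [ 2.345 -4.176 -0.072] turn 0.0108 deg 3.9 rows turn 0.5
t 7.87 pos [ 0.4605 -0.2965  0.0901] jaw -64.3 j7 -0.85 gap 0.739 F [ 1.3 -1.1 -0.9] tz [-0.004  0.002 -1.   ]
shift [ 2.385 -2.762 -0.078] turn 0.0583 deg 21.0 rows turn 2.9
```

Request:
drive_tool(targets=[[[0.15, -0.25, -0.1], 0, 0.65], [[0.3, -0.5, -0.1], 0, 0.65], [[0.45, -0.75, -0.1], 0, 0.65], [[0.47, -0.835, -0.1], 0, 0.65]])

```text
clock: 8.2
position: [0.4708, -0.177, 0.1035]
tcp_rot: [-3.06, -0.706, -0.004]
force: [-0.8, 0.4, 0.6]
finger_gap: 0.649
```

Request:
drive_tool(targets=[[[0.15, -0.25, 0], 0, 0.65], [[0.3, -0.5, 0], 0, 0.65], [[0.45, -0.75, 0], 0, 0.65], [[0.47, -0.835, 0], 0, 0.65]])

```text
clock: 8.53
position: [0.4778, -0.0622, 0.1031]
tcp_rot: [-3.059, -0.706, -0.004]
force: [0.9, 0.0, 0.6]
finger_gap: 0.649
```

Request:
drive_tool(targets=[[[0.15, -0.25, 0], 0, 0.65], [[0.3, -0.5, 0], 0, 0.65], [[0.45, -0.75, 0], 0, 0.65], [[0.47, -0.835, 0], 0, 0.65]])

```text
clock: 8.87
position: [0.4851, 0.0525, 0.1031]
tcp_rot: [-3.059, -0.705, -0.004]
force: [0.4, 0.0, -0.0]
finger_gap: 0.648
```

Request:
drive_tool(targets=[[[0.15, -0.25, 0], 0, 0.65], [[0.3, -0.5, 0], 0, 0.65], [[0.45, -0.75, 0], 0, 0.65], [[0.47, -0.835, 0], 0, 0.65]])

```text
clock: 9.2
position: [0.4922, 0.1674, 0.1031]
tcp_rot: [-3.058, -0.705, -0.004]
force: [0.7, 0.4, 0.1]
finger_gap: 0.65
```

Request:
drive_tool(targets=[[[0.15, -0.25, 0], 0.011, 0.65], [[0.3, -0.5, 0], 0.011, 0.65], [[0.45, -0.75, 0], 0.011, 0.65], [[0.47, -0.835, 0], 0.011, 0.65], [[0.47, -0.835, 0], 0.011, 0.65], [[0.47, -0.835, 0], 0.011, 0.65], [[0.47, -0.835, 0], 0.011, 0.65]])

```text
clock: 9.78
position: [0.4993, 0.2742, 0.1022]
tcp_rot: [3.084, 0.589, -0.001]
force: [0.4, -0.3, 0.6]
finger_gap: 0.649
```

```bash
python3 go.py 0.4970 0.277 0.014 111.8; python3 - <<'E'
from h import *
p,d=robot.snapshot("top"); cv2.imwrite("pics/t3.png",cv2.cvtColor(p,cv2.COLOR_RGB2BGR)); np.savez("pics/t3.npz",p=p,d=d)
E
```

```text
t 9.78 pos [0.4993 0.2742 0.1022] jaw -68.4 j7 -2.03 gap 0.649 F [ 0.4 -0.3  0.6] tz [-0.    -0.002 -1.   ]
shift [-0.008 -0.03   0.735] turn -0.0005 deg -0.2 rows turn 0.0
```

View pics/t3.png

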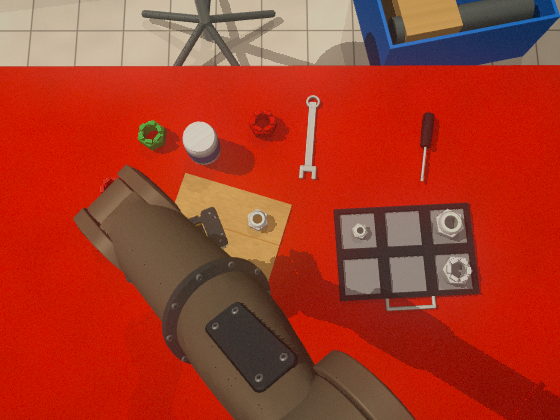

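Large castle nut sits in the front-right compartment at (457,270). Next I'm descending on the medium castle nut.

Request:
drive_tool(targets=[[[-0.008, -0.025, 0.3], 0, 0.65], [[-0.008, -0.025, 0.5], 0, 0.65], [[-0.008, -0.025, 0.65], 0, 0.65], [[-0.008, -0.025, 0.735], 0, 0.65], [[-0.008, -0.025, 0.735], 0, 0.65], [[-0.008, -0.025, 0.735], 0, 0.2], [[-0.008, -0.025, 0.735], 0, 0.2], [[-0.008, -0.025, 0.735], 0, 0.2]], newtons=30)

```text
clock: 10.5
position: [0.4979, 0.2791, 0.0157]
tcp_rot: [-3.085, -0.591, -0.003]
force: [0.4, -0.6, -0.1]
finger_gap: 0.478
```

Request:
drive_tool(targets=[[[0, 0, 0], 0, 0.2], [[0, 0, 0], 0, 0.2], [[0, 0, 0], 0, 0.2]])

```text
clock: 10.75
position: [0.4979, 0.279, 0.0156]
tcp_rot: [-3.085, -0.591, -0.003]
force: [-0.4, -1.9, 7.3]
finger_gap: 0.443
```

```bash
python3 go.py 0.456 -0.199 0.11 111.8
```

```text
t 10.75 pos [0.4979 0.279  0.0156] jaw -68.3 j7 -2.09 gap 0.443 F [-0.4 -1.9  7.3] tz [ 0.002  0.001 -1.   ]
shift [-1.796  3.572 -0.79 ] turn -0.0003 deg -0.1 rows turn 0.0
```

Request:
drive_tool(targets=[[[0, 0, -0.3], 0, 0.2], [[0, 0, -0.6], 0, 0.2], [[0, 0, -0.8], 0, 0.2], [[0, 0, -0.8], 0, 0.2]])

```text
clock: 11.08
position: [0.4994, 0.2809, 0.1158]
tcp_rot: [-3.082, -0.591, -0.012]
force: [0.9, 0.6, -2.3]
finger_gap: 0.443
```

Request:
drive_tool(targets=[[[-0.14, 0.27, 0], 0, 0.2], [[-0.27, 0.54, 0], 0, 0.2], [[-0.4, 0.8, 0], 0, 0.2], [[-0.449, 0.893, 0], 0, 0.2]])

```text
clock: 11.42
position: [0.4855, 0.1531, 0.1093]
tcp_rot: [3.083, 0.584, -0.005]
force: [-1.0, -1.0, -1.8]
finger_gap: 0.441
```

Request:
drive_tool(targets=[[[-0.14, 0.27, 0], 0, 0.2], [[-0.27, 0.54, 0], 0, 0.2], [[-0.4, 0.8, 0], 0, 0.2], [[-0.449, 0.893, 0], 0, 0.2]])

```text
clock: 11.75
position: [0.4748, 0.0341, 0.1096]
tcp_rot: [3.084, 0.584, -0.004]
force: [-0.1, 0.2, -2.1]
finger_gap: 0.44
```

Request:
drive_tool(targets=[[[-0.14, 0.27, 0], 0, 0.2], [[-0.27, 0.54, 0], 0, 0.2], [[-0.4, 0.8, 0], 0, 0.2], [[-0.449, 0.893, 0], 0, 0.2]])

```text
clock: 12.08
position: [0.4644, -0.0851, 0.1097]
tcp_rot: [3.085, 0.583, -0.003]
force: [-0.8, -1.0, -2.4]
finger_gap: 0.445
```

Request:
drive_tool(targets=[[[-0.14, 0.27, 0], 0, 0.2], [[-0.27, 0.54, 0], 0, 0.2], [[-0.4, 0.8, 0], 0, 0.2], [[-0.449, 0.893, 0], 0, 0.2], [[-0.449, 0.893, 0], 0, 0.2], [[-0.449, 0.893, 0], 0, 0.2], [[-0.449, 0.893, 0], 0, 0.2]])

```text
clock: 12.67
position: [0.4553, -0.1979, 0.11]
tcp_rot: [-3.084, -0.593, 0.0]
force: [-0.5, 0.1, -2.8]
finger_gap: 0.444
```

```bash
python3 go.py 0.456 -0.199 0.0165 111.8
```

```text
t 12.67 pos [ 0.4553 -0.1979  0.11  ] jaw -68.2 j7 -1.07 gap 0.444 F [-0.5  0.1 -2.8] tz [-0.     0.001 -1.   ]
shift [0.002 0.011 0.779] turn -0.0001 deg -0.0 rows turn 0.0
```

Request:
drive_tool(targets=[[[0, 0.01, 0.3], 0, 0.2], [[0, 0.01, 0.5], 0, 0.2], [[0, 0.01, 0.65], 0, 0.2], [[0, 0.01, 0.72], 0, 0.2], [[0, 0.01, 0.75], 0, 0.2], [[0, 0.01, 0.77], 0, 0.2], [[0, 0.01, 0.777], 0, 0.2], [[0, 0.01, 0.777], 0, 0.2]])

```text
clock: 13.33
position: [0.4564, -0.2003, 0.0178]
tcp_rot: [3.085, 0.592, 0.002]
force: [0.9, 0.4, -2.0]
finger_gap: 0.441
```

```bash
python3 go.py 0.456 -0.199 0.0165 111.8
```

```text
t 13.33 pos [ 0.4564 -0.2003  0.0178] jaw -68.3 j7 -1.15 gap 0.441 F [ 0.9  0.4 -2. ] tz [ 0.001 -0.    -1.   ]
shift [ 0.    -0.011  0.011] turn -0.0002 deg -0.1 rows turn 0.0
```

Request:
drive_tool(targets=[[[0, 0, 0.01], 0, 0.2], [[0, 0, 0.01], 0, 0.2], [[0, 0, 0.01], 0, 0.58], [[0, 0, 0.01], 0, 0.58], [[0, 0, 0.01], 0, 0.58], [[0, 0, 0.01], 0, 0.58], [[0, 0, -0.3], 0, 0.58], [[0, 0, -0.6], 0, 0.58]])

```text
clock: 14.0
position: [0.4541, -0.1996, 0.0885]
tcp_rot: [-3.082, -0.592, 0.006]
force: [0.8, -0.7, 0.3]
finger_gap: 0.579
```

```bash
python3 go.py 0.4585 0.158 0.1 132.4;python3 go.py 0.4585 0.158 0.1 72.4; python3 go.py 0.5748 0.1262 .1 94.7
```

```text
t 14.0 pos [ 0.4541 -0.1996  0.0885] jaw -68.3 j7 -1.09 gap 0.579 F [ 0.8 -0.7  0.3] tz [-0.004  0.002 -1.   ]
shift [ 1.137 -2.755 -0.09 ] turn -0.0574 deg -20.7 rows turn 2.9
t 14.0 pos [ 0.4541 -0.1996  0.0885] jaw -68.3 j7 -1.09 gap 0.579 F [ 0.8 -0.7  0.3] tz [-0.004  0.002 -1.   ]
shift [ 1.137 -2.755 -0.09 ] turn 0.1093 deg 39.3 rows turn 5.5
t 14.0 pos [ 0.4541 -0.1996  0.0885] jaw -68.3 j7 -1.09 gap 0.579 F [ 0.8 -0.7  0.3] tz [-0.004  0.002 -1.   ]
shift [ 1.939 -2.15  -0.095] turn 0.0473 deg 17.0 rows turn 2.4
```

Request:
drive_tool(targets=[[[0.2, -0.22, -0.1], 0, 0.62], [[0.4, -0.44, -0.1], 0, 0.62], [[0.6, -0.66, -0.1], 0, 0.62], [[0.646, -0.717, -0.1], 0, 0.62]])

```text
clock: 14.33
position: [0.4984, -0.0857, 0.1021]
tcp_rot: [-3.082, -0.6, -0.006]
force: [0.2, -0.0, 0.0]
finger_gap: 0.618
```

Request:
drive_tool(targets=[[[0.2, -0.22, 0], 0, 0.62], [[0.4, -0.44, 0], 0, 0.62], [[0.6, -0.66, 0], 0, 0.62], [[0.646, -0.717, 0], 0, 0.62]])

```text
clock: 14.67
position: [0.5379, 0.0237, 0.1016]
tcp_rot: [-3.08, -0.601, -0.005]
force: [0.4, 2.4, -0.0]
finger_gap: 0.621
```

Request:
drive_tool(targets=[[[0.2, -0.22, 0], 0.015, 0.62], [[0.4, -0.44, 0], 0.03, 0.62], [[0.6, -0.66, 0], 0.047, 0.62], [[0.646, -0.717, 0], 0.047, 0.62], [[0.646, -0.717, 0], 0.047, 0.62], [[0.646, -0.717, 0], 0.047, 0.62], [[0.646, -0.717, 0], 0.047, 0.62]])

```text
clock: 15.25
position: [0.5759, 0.1237, 0.1008]
tcp_rot: [3.138, 0.131, -0.001]
force: [1.0, 0.4, -0.5]
finger_gap: 0.62
```

```bash
python3 go.py 0.5748 0.1262 0.0125 94.7
```

```text
t 15.25 pos [0.5759 0.1237 0.1008] jaw -85.2 j7 -1.96 gap 0.62 F [ 1.   0.4 -0.5] tz [-0.001 -0.001 -1.   ]
shift [-0.007 -0.022  0.736] turn 0.0002 deg 0.1 rows turn 0.0
```

Request:
drive_tool(targets=[[[-0.007, -0.015, 0.3], 0, 0.62], [[-0.007, -0.015, 0.5], 0, 0.62], [[-0.007, -0.015, 0.65], 0, 0.62], [[-0.007, -0.015, 0.74], 0, 0.62], [[-0.007, -0.015, 0.74], 0, 0.62], [[-0.007, -0.015, 0.74], 0, 0.2], [[-0.007, -0.015, 0.74], 0, 0.2], [[-0.007, -0.015, 0.74], 0, 0.2]], newtons=30)

```text
clock: 15.92
position: [0.5764, 0.1272, 0.0137]
tcp_rot: [-3.138, -0.131, -0.003]
force: [-0.6, -0.0, -0.3]
finger_gap: 0.454
```

Request:
drive_tool(targets=[[[0, 0, 0], 0, 0.2], [[0, 0, 0], 0, 0.2], [[0, 0, 0], 0, 0.2]])

```text
clock: 16.17
position: [0.5763, 0.1273, 0.0136]
tcp_rot: [-3.139, -0.131, -0.003]
force: [-0.9, -0.4, 7.3]
finger_gap: 0.443
```

```bash
python3 go.py 0.5555 -0.194 0.11 94.7
```

```text
t 16.17 pos [0.5763 0.1273 0.0136] jaw -85.2 j7 -2.01 gap 0.443 F [-0.9 -0.4  7.3] tz [ 0.002  0.    -1.   ]
shift [-0.395  2.654 -0.804] turn 0.0002 deg 0.1 rows turn 0.0
```

Request:
drive_tool(targets=[[[0, 0, -0.3], 0, 0.2], [[0, 0, -0.6], 0, 0.2], [[0, 0, -0.8], 0, 0.2], [[0, 0, -0.8], 0, 0.2]])

```text
clock: 16.5
position: [0.5785, 0.1285, 0.114]
tcp_rot: [-3.137, -0.131, -0.013]
force: [0.7, 0.8, -0.8]
finger_gap: 0.441
```

Request:
drive_tool(targets=[[[-0.04, 0.27, 0], 0, 0.2], [[-0.08, 0.54, 0], 0, 0.2], [[-0.12, 0.8, 0], 0, 0.2], [[-0.132, 0.885, 0], 0, 0.2]])

```text
clock: 16.83
position: [0.5675, 0.0138, 0.1078]
tcp_rot: [3.136, 0.123, -0.002]
force: [-0.0, 0.5, -2.1]
finger_gap: 0.441
```

Request:
drive_tool(targets=[[[-0.04, 0.27, 0], 0, 0.2], [[-0.08, 0.54, 0], 0, 0.2], [[-0.12, 0.8, 0], 0, 0.2], [[-0.132, 0.885, 0], 0, 0.2]])

```text
clock: 17.17
position: [0.5604, -0.0932, 0.1078]
tcp_rot: [3.136, 0.122, -0.002]
force: [0.3, -1.0, -1.4]
finger_gap: 0.442
```

Request:
drive_tool(targets=[[[-0.04, 0.27, 0], 0, 0.2], [[-0.08, 0.54, 0], 0, 0.2], [[-0.12, 0.8, 0], 0, 0.2], [[-0.132, 0.885, 0], 0, 0.2], [[-0.132, 0.885, 0], 0, 0.2], [[-0.132, 0.885, 0], 0, 0.2], [[-0.132, 0.885, 0], 0, 0.2]])

```text
clock: 17.75
position: [0.5548, -0.1923, 0.1081]
tcp_rot: [-3.138, -0.134, 0.0]
force: [0.8, 0.8, -1.2]
finger_gap: 0.443
```

```bash
python3 go.py 0.5555 -0.194 0.0145 94.7
```

```text
t 17.75 pos [ 0.5548 -0.1923  0.1081] jaw -85.1 j7 -1.39 gap 0.443 F [ 0.8  0.8 -1.2] tz [-0.     0.001 -1.   ]
shift [0.004 0.016 0.78 ] turn 0.0005 deg 0.2 rows turn 0.0
```

Request:
drive_tool(targets=[[[0, 0.01, 0.3], 0, 0.2], [[0, 0.01, 0.5], 0, 0.2], [[0, 0.01, 0.65], 0, 0.2], [[0, 0.01, 0.72], 0, 0.2], [[0, 0.01, 0.76], 0, 0.2], [[0, 0.01, 0.775], 0, 0.2], [[0, 0.01, 0.785], 0, 0.2], [[0, 0.01, 0.785], 0, 0.2]])

```text
clock: 18.42
position: [0.5555, -0.1953, 0.015]
tcp_rot: [3.138, 0.132, 0.002]
force: [-0.2, 0.2, -1.2]
finger_gap: 0.441
```

Request:
drive_tool(targets=[[[0, 0, 0], 0, 0.2], [[0, 0, 0], 0, 0.58], [[0, 0, 0], 0, 0.58], [[0, 0, 0], 0, 0.58], [[0, 0, 0], 0, 0.58], [[0, 0, -0.3], 0, 0.58], [[0, 0, -0.6], 0, 0.58], [[0, 0, -0.7], 0, 0.58]])

```text
clock: 19.08
position: [0.557, -0.1958, 0.1026]
tcp_rot: [3.137, 0.131, 0.008]
force: [0.8, 0.3, -0.6]
finger_gap: 0.582
```

```bash
python3 go.py 0.4585 0.158 0.1 132.4;python3 go.py 0.4585 0.158 0.1 72.4
```

```text
t 19.08 pos [ 0.557  -0.1958  0.1026] jaw -85.2 j7 -1.39 gap 0.582 F [ 0.8  0.3 -0.6] tz [ 0.005 -0.001 -1.   ]
shift [-0.572 -3.006  0.013] turn -0.1045 deg -37.6 rows turn 5.3
t 19.08 pos [ 0.557  -0.1958  0.1026] jaw -85.2 j7 -1.39 gap 0.582 F [ 0.8  0.3 -0.6] tz [ 0.005 -0.001 -1.   ]
shift [-0.572 -3.006  0.013] turn 0.0622 deg 22.4 rows turn 3.1
```

Request:
drive_tool(targets=[[[-0.05, -0.27, 0], 0, 0.5], [[-0.1, -0.54, 0], 0, 0.5], [[-0.143, -0.752, 0], 0, 0.5]])

```text
clock: 19.33
position: [0.5298, -0.105, 0.0986]
tcp_rot: [-3.138, -0.131, -0.002]
force: [0.1, 0.9, -0.7]
finger_gap: 0.504
```

Request:
drive_tool(targets=[[[-0.05, -0.27, 0], 0, 0.5], [[-0.1, -0.54, 0], 0, 0.5], [[-0.143, -0.752, 0], 0, 0.5]])

```text
clock: 19.58
position: [0.5048, -0.016, 0.0983]
tcp_rot: [-3.138, -0.133, -0.001]
force: [0.1, 0.8, -0.0]
finger_gap: 0.501
```

Request:
drive_tool(targets=[[[-0.05, -0.27, 0], 0, 0.5], [[-0.1, -0.54, 0], 0, 0.5], [[-0.143, -0.752, 0], 0, 0.5]])

```text
clock: 19.83
position: [0.4801, 0.0726, 0.0984]
tcp_rot: [-3.138, -0.133, -0.001]
force: [0.1, 0.3, 0.5]
finger_gap: 0.501
```

Request:
drive_tool(targets=[[[-0.05, -0.27, 0], -0.019, 0.5], [[-0.1, -0.54, 0], -0.038, 0.5], [[-0.143, -0.752, 0], -0.057, 0.5], [[-0.143, -0.752, 0], -0.076, 0.5], [[-0.143, -0.752, 0], -0.095, 0.5], [[-0.143, -0.752, 0], -0.1045, 0.5], [[-0.143, -0.752, 0], -0.1045, 0.5], [[-0.143, -0.752, 0], -0.1045, 0.5]])

```text
clock: 20.5
position: [0.4563, 0.1584, 0.0981]
tcp_rot: [-2.93, -1.132, -0.0]
force: [-0.3, -1.0, 0.5]
finger_gap: 0.501
```

```bash
python3 go.py 0.4585 0.158 0.0095 132.4
```

```text
t 20.5 pos [0.4563 0.1584 0.0981] jaw -47.7 j7 -1.56 gap 0.501 F [-0.3 -1.   0.5] tz [ 0.  0. -1.]
shift [0.011 0.015 0.738] turn -0.0004 deg -0.1 rows turn 0.0
```

Request:
drive_tool(targets=[[[0.01, 0.012, 0.3], 0, 0.5], [[0.01, 0.012, 0.5], 0, 0.5], [[0.01, 0.012, 0.65], 0, 0.5], [[0.01, 0.012, 0.74], 0, 0.5], [[0.01, 0.012, 0.74], 0, 0.5], [[0.01, 0.012, 0.74], 0, 0.1], [[0.01, 0.012, 0.74], 0, 0.1], [[0.01, 0.012, 0.74], 0, 0.1]], newtons=25)

```text
clock: 21.17
position: [0.4589, 0.1587, 0.0104]
tcp_rot: [2.929, 1.135, 0.003]
force: [1.5, -0.6, -0.2]
finger_gap: 0.332
```

Request:
drive_tool(targets=[[[0, 0, 0], 0, 0.1], [[0, 0, 0], 0, 0.1], [[0, 0, 0], 0, 0.1]])

```text
clock: 21.42
position: [0.4589, 0.1586, 0.0103]
tcp_rot: [2.929, 1.136, 0.003]
force: [-0.2, -0.3, 8.1]
finger_gap: 0.322
```

```bash
python3 go.py 0.4515 -0.1 0.11 132.4
```

```text
t 21.42 pos [0.4589 0.1586 0.0103] jaw -47.6 j7 -1.66 gap 0.322 F [-0.2 -0.3  8.1] tz [ 0.002  0.001 -1.   ]
shift [-1.497  1.551 -0.832] turn -0.0 deg -0.0 rows turn 0.0
```

Grip is 29.6 mm, so the small nut is held. I'm transferring it.

Request:
drive_tool(targets=[[[0, 0, -0.3], 0, 0.1], [[0, 0, -0.6], 0, 0.1], [[0, 0, -0.8], 0, 0.1], [[0, 0, -0.8], 0, 0.1]])

```text
clock: 21.75
position: [0.4607, 0.1597, 0.1102]
tcp_rot: [2.929, 1.136, 0.012]
force: [0.6, -0.2, -1.3]
finger_gap: 0.326
```

Request:
drive_tool(targets=[[[-0.22, 0.23, 0], 0, 0.1], [[-0.44, 0.46, 0], 0, 0.1], [[-0.66, 0.69, 0], 0, 0.1], [[-0.748, 0.775, 0], 0, 0.1]])

```text
clock: 22.08
position: [0.4535, 0.0235, 0.1048]
tcp_rot: [2.929, 1.128, -0.004]
force: [-0.2, -0.1, 0.2]
finger_gap: 0.32
```

Request:
drive_tool(targets=[[[-0.22, 0.23, 0], 0, 0.1], [[-0.44, 0.46, 0], 0, 0.1], [[-0.66, 0.69, 0], 0, 0.1], [[-0.748, 0.775, 0], 0, 0.1], [[-0.748, 0.775, 0], 0, 0.1], [[-0.748, 0.775, 0], 0, 0.1], [[-0.748, 0.775, 0], 0, 0.1]])

```text
clock: 22.67
position: [0.4509, -0.0992, 0.1052]
tcp_rot: [-2.928, -1.137, -0.0]
force: [0.3, 1.1, 0.2]
finger_gap: 0.325
```

```bash
python3 go.py 0.4515 -0.1 0.0112 132.4
```

```text
t 22.67 pos [ 0.4509 -0.0992  0.1052] jaw -47.6 j7 -0.97 gap 0.325 F [0.3 1.1 0.2] tz [ 0.  0. -1.]
shift [-0.001  0.008  0.784] turn 0.0001 deg 0.0 rows turn 0.0
```

Request:
drive_tool(targets=[[[0, 0, 0.3], 0, 0.1], [[0, 0, 0.5], 0, 0.1], [[0, 0, 0.65], 0, 0.1], [[0, 0, 0.72], 0, 0.1], [[0, 0, 0.76], 0, 0.1], [[0, 0, 0.775], 0, 0.1], [[0, 0, 0.785], 0, 0.1], [[0, 0, 0.785], 0, 0.1]])

```text
clock: 23.33
position: [0.4516, -0.0999, 0.0117]
tcp_rot: [2.928, 1.137, 0.002]
force: [-0.7, 0.2, -0.7]
finger_gap: 0.326
```

Request:
drive_tool(targets=[[[0, 0, 0], 0, 0.1], [[0, 0, 0], 0, 0.42], [[0, 0, 0], 0, 0.42], [[0, 0, 0], 0, 0.42], [[0, 0, 0], 0, 0.42], [[0, 0, -0.3], 0, 0.42], [[0, 0, -0.6], 0, 0.42], [[0, 0, -1], 0, 0.42]])

```text
clock: 24.0
position: [0.4496, -0.0997, 0.1251]
tcp_rot: [-2.926, -1.136, 0.004]
force: [1.4, -0.9, -0.1]
finger_gap: 0.417
```

Request:
drive_tool(targets=[[[0.3, -0.3, 0], 0, 0.42], [[0.6, -0.6, 0], 0, 0.42], [[0.85, -0.9, 0], 0, 0.42]])

```text
clock: 24.25
position: [0.4549, 0.0252, 0.1259]
tcp_rot: [2.93, 1.13, 0.004]
force: [0.6, 0.7, -0.8]
finger_gap: 0.417
```

Request:
drive_tool(targets=[[[0.3, -0.3, 0], 0, 0.42], [[0.6, -0.6, 0], 0, 0.42], [[0.85, -0.9, 0], 0, 0.42], [[0.85, -0.9, 0], 0, 0.42], [[0.85, -0.9, 0], 0, 0.42]])

```text
clock: 24.67
position: [0.4557, 0.1801, 0.1254]
tcp_rot: [-2.921, -1.146, -0.004]
force: [0.3, 0.2, -0.2]
finger_gap: 0.42
```

```bash
cat > chk.py <<'E'
from h import *
p,d=robot.snapshot("top"); W=cloud("top",d)
ps,ds=robot.snapshot("side"); np.savez("pics/end.npz",p=p,d=d)
a=np.radians(2.6); R=np.array([[np.cos(a),np.sin(a)],[-np.sin(a),np.cos(a)]]); c=np.array([.507,-.1935])
for n,l,h in(('LL',(.05,-.1),.036),('LM',(.05,0),.027),('LS',(.05,.1),.02),('CL',(-.05,-.1),.038),('CM',(-.05,0),.03),('CS',(-.05,.1),.022)):
    L=(W[...,:2]-c)@R.T-l; m=(abs(L)<.045).all(-1)&(abs(W[...,2]-h-.003)<.004)
    q=(L[m]*1000).astype(np.float32); A=np.c_[W[m][:,:2],np.ones(m.sum())]; k=np.linalg.lstsq(A,W[m][:,2],rcond=None)[0]
    print(n,m.sum(),'off mm',np.round(cv2.minEnclosingCircle(q)[0],1),'r',round(cv2.minEnclosingCircle(q)[1],1),'z-exp',np.round(np.median(W[m][:,2])-h-.003,4),'tilt',np.round(np.hypot(*k[:2]),3))
o=robot.get_obs(); print(o['clock'],o['position'])
v=np.vstack([cv2.resize(p[195:310,325:490],None,fx=3.6,fy=3.6)[:,:594],cv2.resize(ps[230:420,160:440],(594,186*2))[:186*2]])[:800]
cv2.imwrite("pics/end.png",cv2.cvtColor(cv2.resize(v,None,fx=.75,fy=.75),cv2.COLOR_RGB2BGR))
E
python3 chk.py
```

```text
LL 226 off mm [3.3 5.2] r 24.6 z-exp -0.0012 tilt 0.008
LM 143 off mm [-2.  -2.6] r 19.1 z-exp -0.0011 tilt 0.012
LS 86 off mm [-2.4 -1. ] r 14.3 z-exp -0.0014 tilt 0.063
CL 195 off mm [0.8 1. ] r 26.1 z-exp -0.0006 tilt 0.011
CM 109 off mm [-2.7 -2. ] r 20.6 z-exp -0.0006 tilt 0.019
CS 65 off mm [-1.3 -1.2] r 16.2 z-exp -0.0007 tilt 0.057
24.7667 [0.45592314 0.17422004 0.12464097]
```

View pics/end.png

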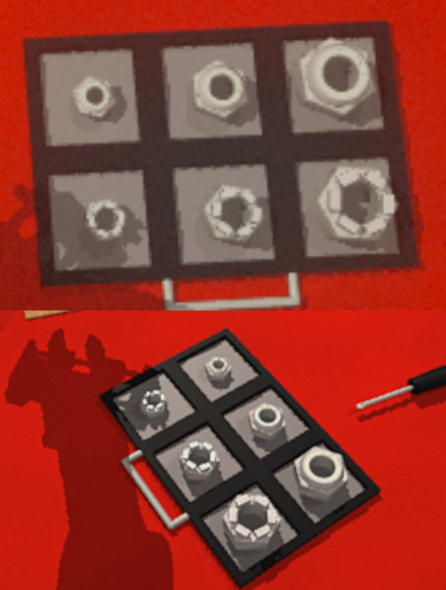

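All six nuts lie flat and centred to within about 6 mm, and the arm is clear, so I'm handing in.

```bash
python3 -c "
from h import *
print(robot.sign_off())"
```

```text
the job is handed in; nothing more can be done
None
```

All four loose nuts are back in the tray, and I handed the job in at about 25 s of the 112 s allowed. The medium lock nut is in the middle of the back row. The large, medium and small castle nuts are in the front row, each in front of the lock nut of its own size.

**Last checks (top-camera depth, plus a look at both camera views):**
- **Position:** the four placed nuts are within 3 mm of their compartment centres on each axis. The two lock nuts I left alone are within about 5 mm.
- **Height and tilt:** heights match "flat on the floor" to within 1.4 mm. Tilt is at most 0.02 rad for the medium and large nuts. The two small nuts read about 0.06 rad, including the untouched lock nut, so I put that down to depth noise.
- **Arm and bystanders:** the arm was clear of everything, over the cardboard. The moves and readings gave no sign that the wrench, screwdriver or tin was touched. I did not measure them at the end.

**Disagreement:** the two cameras differed by 4–7 mm in y on the nuts, so I aimed at the average. The closed grips read 54.5, 40.8, 40.8 and 29.6 mm, against 55, 41, 41 and 30 mm given.

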